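Set the bench vise back to zero on its swivel base

ROBOT

A 6-joint arm with a two-finger parallel gripper is mounted at the origin on the work surface. World frame = base frame: x ahead of the robot, y to its left, z up, the work surface at z = 0. Lengths are in m, angles in rad, forces in N, time in s.
With the tool pointing down it reaches from about 0.375 to 0.975 m from the base axis. Payload 3.8 kg.
Tool frame: the origin (TCP) lies on the centre line of the jaws, within the pads' length; the fingertips stand 17 mm ahead of it and the grasp point (between the pads) lies 2 mm behind it (bot.tip_extent is the distance from the TCP to the fingertips, in m); z points along the fingers, y is the line along which they close (so a half turn about z gives the same grasp; the last joint's range is limited). The gripper opens to 85 mm and grips with 20 to 120 N. Pads are 22 mm wide; open, the fingers measure 114 mm over their backs; the gripper's body (76 mm by 85 mm) begins 54 mm behind the grasp point. The pads swing forward as they close: fully open they stand 13 mm farther back than shut.
Start: joints at [-1.283, 0.264, 1.604, -0, 1.274, -0.037], TCP at [0.215, -0.64, 0.248] pointing down, gripper open.
Joint ranges: [-2.63, 2.63], [-0.94, 2.18], [0.31, 2.57], [-1.31, 4.45], [0, 2.66], [-2.55, 2.55]. Speed limits (rad/s): [2.57, 2.57, 3.14, 3.14, 3.14, 3.14].

INTERFACE

Orientations are given as a rotation vector (axis times angle).
In Python, from workcell import readout, read_camera, finish_job, bot gives the robot as it stands.
- The arm moves only by the tool jog_arm, never from a script. Its argument "deltas" is one flat list of numbers, 7 for each row, row after row: the shift along the tool's x, y, z in m, then the turn, a rotation vector about the tool's x, y, z in degrees, then the gripper command: -1 is shut, 1 is fully open, values between are in proportion. A call has 1 to 8 rows; each row is the pose to reach, as a shift and turn from the pose commanded when the call began, along the tool's axes at that moment; what a row does not reach only later rows make up. A row lasts 1/10 s, in which the tool goes at most 50 mm and 8.59 degrees, less where a joint would pass 70% of its speed; a pose out of reach is approached as far as the arm can. A call with a gripper value outside its range is refused whole. The fingers move at their own pace and stop on an object; "squeeze" is the grip in N (left out, the last holds). Time passes only in rows, so rows that repeat a pose let the fingers close. It gives the time, the measured TCP pose, the force, the opening and the grip force at its end, in the units of the state.
- readout.read_state(): the state, without advancing time (a new reading comes with each control period).
- read_camera(name): name is "scene" or "top"; returns a dict with "color" (480x640x3 uint8, blue, green, red), "fx", "fy", "cx", "cy" (pixels), "dist" ([k1, k2, p1, p2, k3] as OpenCV has them; the pictures are not rectified), "origin" and "attitude" of the camera in the world. Camera axes: x right, y down, z forward; pixel columns grow to the right and rows downward; lengths in m; the calibration is good to about 2 mm. A picture is of the moment at which its call begins. There is no depth.
- finish_job(): hands the job in; it is judged then, once.
The state is a dict: "time": time; "q": joint angles; "joint_vel": joint speeds; "joint_torque": joint torques, N m; "tool_pos": TCP position; "tcp_rot": TCP orientation; "wrist_force": force on the tool from outside, world axes, zero at the start; "torque": the same for the moment, N m; "width": opening from 0.0 (shut) to 1.0 (fully open); "grip_force": force on a finger pad.
Only numpy, scipy, OpenCV 4.12 (cv2) and the standard library are available. Lean on these libraries where they do the work, as an engineer would, in place of code of your own. Each camera call takes 0.05 s, during which the arm holds its last target. There are 200 camera calls.

TASK

The bench vise has been left swung round on its swivel base. Swing the lock lever at the foot of the vise well loose, turn the vise until the pointer on its turntable lines up with the zero line on the base, then swing the lock lever fully home again so that the vise is clamped there. Leave the hammer, the wrench and the can where they are.

Things in the scene. Friction and masses are not known exactly. Their poses are not given: they have to be found in the camera images.
- vise_base: Fixed round base of the vise: disc of radius 92 mm, 22 mm high, bolted to the bench by four feet (out to 130 mm from the centre, bolt heads to 23 mm high). Its ledge has dark ticks every 10 degrees. Origin: on the swivel axis, at bench height; z up, +y from the axis out along the zero line.
- zero_line (a point): The zero mark: white-filled line 3.5 mm wide, 30 mm long, broader than the dark degree ticks, running out on to a cast nib that sticks out of the base's rim, on the side away from the lock lever. This point is on the line, 100 mm from the swivel axis, 23 mm above the bench. Same axes as vise_base.
- pointer (a point): The pointer: narrow bright steel bar, 5.5 mm wide, 24 mm long, lying radially on the turntable. This point is its outer end, 86 mm from the swivel axis, 37 mm above the bench. Its frame turns with the vise: z up, +y from the axis out along the pointer, -x to the moving jaw and spindle, +x to the tail. On zero, its yaw equals vise_base's.
- tail (a point): Tail (anvil block) of the dark cast iron vise, behind its fixed jaw: 44 mm wide, from 35 to 133 mm from the swivel axis, bright flat top 120 mm and underside 74 mm above the bench (a 34 mm wide slide bar below, 63 to 97 mm high). This point: mid-width, 100 mm from the axis, 105 mm above the bench; a place to pinch the vise and swing it. x away from the jaws, y across, z up.
- jaws (a point): Between the vise's two upright jaws, at their top, 149 mm above the bench, 43 mm from the swivel axis towards the front (-x of the vise). Jaws are 100 mm wide, 22 mm apart, and span from 5 mm behind to 91 mm in front of the axis. The spindle bar in front reaches 175 mm from the axis. The jaws do not move. Axes as point pointer.
- swivel (a joint): Angle of the vise on its base, rad: 0 when the pointer is on the zero line, positive counter-clockwise from above. It starts between -1.0 and -0.45, so it must be turned counter-clockwise. Range -2 to 2. Loose, it takes about 1.2 N m to turn (12 N at the tail) and stays where left; with the lock lever tight it takes about four times as much.
- lever_pivot (a point): Centre of the lock bolt, the lever's vertical axis, 57 mm above the bench, on a lug of the turntable opposite the pointer: 20 mm along +x and 86 mm along -y of the vise's frame from the swivel axis; it rides round with the vise. Its hexagon nut is 29 mm wide, 41 to 65 mm above the bench, stud end to 75 mm. The frame turns with the lever.
- lever_grip (a point): Point on the lock lever's arm to pinch from above, 60 mm from its pivot, 57 mm above the bench. The arm is a level bright steel rod 12 mm thick, pointing outward from the nut, with a black ball 22 mm across centred 90 mm from the pivot. The arm points from lever_pivot to lever_grip. The frame turns with the lever.
- lock_lever (a joint): Lock lever's angle on the vise, rad: 0 fully home (clamped, at its stop); grows counter-clockwise from above (loosening) to a stop at 1.3. At 0 the arm points outward (-y of the vise) turned 34 degrees to the jaws; at 1.2 as far to the tail. Grips below about 0.4, loose beyond. Takes 0.3 to 0.4 N m (5 to 7 N at lever_grip), stays where left. Starts at 0 to 0.1.
- hammer: Bystander: hammer about 300 mm long, lying on the bench on the lock lever's side of the vise.
- wrench: Bystander: steel wrench about 200 mm long, lying on the bench on the zero line's side of the vise.
- can: Bystander: closed grey can, 64 mm in diameter, 150 mm high, standing on the bench beyond the vise. Origin at the centre of its underside.

How it is judged:
On the way, in this order (a step that is already met when the one before it is completed fails the run):
1. the lock lever is swung loose (past 0.45 rad) (value of joint lock_lever above 0.45 rad), for 0.2 s.
2. with the lever still loose, the vise is turned until its pointer is within 0.05 rad of the zero line (value of joint swivel between -0.05 and 0.05 rad and value of joint lock_lever above 0.35 rad), for 0.2 s.
3. the lock lever is swung fully home again (under 0.15 rad) (value of joint lock_lever below 0.15 rad), for 0.2 s.
At the end, for the whole second after the job is handed in: The vise's pointer is within 0.05 rad (about 3 degrees) of the zero line and the vise is at rest, with the lock lever home (under 0.15 rad) (value of joint swivel between -0.05 and 0.05 rad and value of joint lock_lever below 0.15 rad and velocity of joint swivel between -0.02 and 0.02 rad/s); the robot touches nothing.
It fails at once if the hammer, the wrench or the can is moved by more than 30 mm (distance of any of hammer, wrench, can from where it was at the start of the episode above 0.03 m).
It fails at once if the can is tipped (angle between can's own z axis and vertical above 0.5 rad).
It also fails if it takes over 61 s, if anything falls off the work surface, if the arm or the gripper's body presses on something with over 40 N, if the wrist force passes 120 N, or if a joint passes its speed limit or range.

## Working session

There is one attempt and no reset: what is moved stays moved. The work goes in short steps, Python scripts to look and compute and a tool call to move; the robot and the scene stay as the last step left them, time stands still between calls to the robot, and variables do not carry over. Pictures are saved under pics/ and viewed, at most 10 in all, crops included, and the job is handed in when it is done.

Besides the shell and the picture viewer there is one more tool, called after "Call:" by a JSON object that holds its "method" and its "body". jog_arm: Moves the arm, as the interface text tells. Its arguments: {"type":"object","properties":{"deltas":{"type":"array"},"squeeze":{"type":"number"}},"required":["deltas"]}

```bash
mkdir -p pics
cat > h.py <<'E'
import numpy as np,cv2,json
from scipy.spatial.transform import Rotation as R
from workcell import readout, read_camera, finish_job, bot
def snap(n,f):
    c=read_camera(n); cv2.imwrite('pics/'+f+'.png',c['color'])
    np.save('pics/'+f+'.npy',{k:v for k,v in c.items() if k!='color'},allow_pickle=True); return c
def att(c):
    a=np.array(c['attitude'],float)
    return a if a.shape==(3,3) else (R.from_rotvec(a).as_matrix() if a.size==3 else R.from_quat(a).as_matrix())
def ray(f,uv):
    c=np.load('pics/'+f+'.npy',allow_pickle=True).item()
    K=np.array([[c['fx'],0,c['cx']],[0,c['fy'],c['cy']],[0,0,1.]])
    p=cv2.undistortPoints(np.array([[uv]],float),K,np.array(c['dist'],float))[0,0]
    d=att(c)@np.array([p[0],p[1],1]); return np.array(c['origin'],float),d/np.linalg.norm(d)
def atz(f,uv,z):
    o,d=ray(f,uv); return o+d*(z-o[2])/d[2]
def tri(f1,u1,f2,u2):
    a,d=ray(f1,u1);b,e=ray(f2,u2)
    s=np.linalg.lstsq(np.c_[d,-e],b-a,rcond=None)[0]; p,q=a+s[0]*d,b+s[1]*e
    return (p+q)/2,np.linalg.norm(p-q)
E
python3 - <<'E'
from h import *
for n in('top','scene'):
    c=snap(n,n+'0'); print(n,c['fx'],c['origin'],c['attitude'])
print(readout.read_state())
E
```

```text
top 600.0714786605739 [0.47592276 0.08257737 1.26457043] [-2.133212    2.19841641 -0.05916469]
scene 540.348508498696 [1.15848685 0.71998369 0.75305432] [-0.89852448 -2.38441552  1.19047857]
{'time': 0.1, 'q': array([-1.28290324e+00,  2.64703495e-01,  1.60527124e+00,  1.52454878e-05,
        1.27373183e+00, -3.68999775e-02]), 'joint_vel': array([ 0.00084557, -0.00189039, -0.00363366, -0.00126261,  0.00212358,
        0.00035749]), 'joint_torque': array([-2.11585484e-04, -5.16705537e+01, -3.68591058e+01, -1.39871304e-04,
        6.26776848e-03, -3.87295358e-05]), 'tool_pos': array([ 0.21521869, -0.63908245,  0.24705095]), 'tcp_rot': array([-3.09818720e+00, -5.07597896e-01,  3.92648580e-04]), 'wrist_force': array([ 0.08046766,  0.24390279, -0.09686678]), 'torque': array([-0.05709974, -0.06093893, -0.04370764]), 'grip_force': 0.0, 'width': 1.0016617873139169}
```

View pics/top0.png

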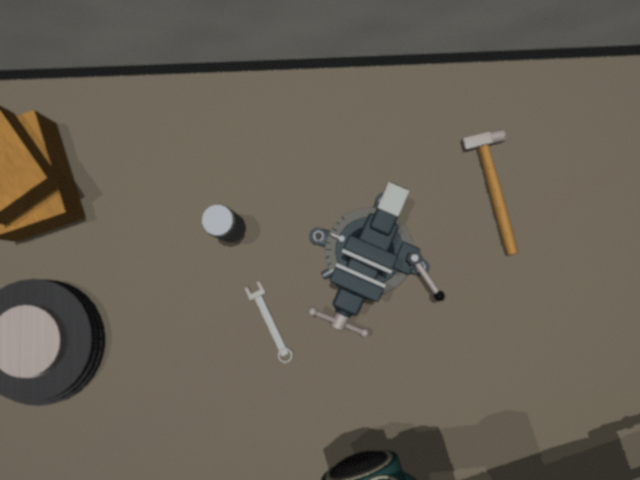

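View pics/scene0.png

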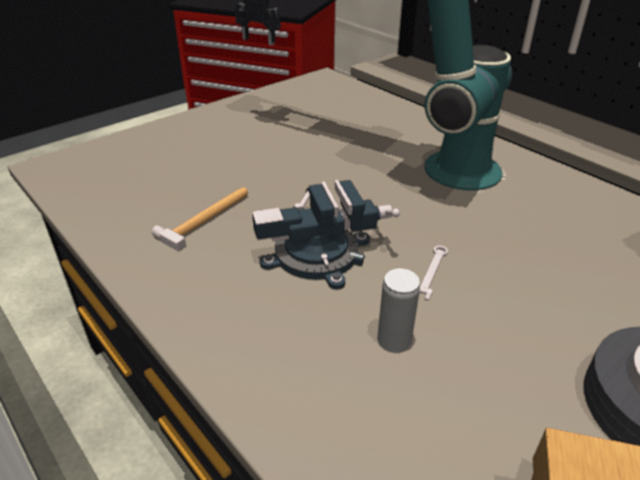

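The top view shows the vise near (370,250), with the tail at (393,200), the lever nut at (414,259) and its ball at (439,296). The pointer is near (337,238) and the zero nib may be near (328,272). The hammer is on the right, with the wrench and can on the left. I'll enlarge both views.

Run:
```python
import cv2
a=cv2.imread('pics/top0.png')[170:345,295:465]; cv2.imwrite('pics/tc.png',cv2.resize(a,None,fx=3.4,fy=3.4,interpolation=cv2.INTER_CUBIC)[:595])
a=cv2.imread('pics/scene0.png')[170:295,240:410]; cv2.imwrite('pics/sc.png',cv2.resize(a,None,fx=4.5,fy=4.5,interpolation=cv2.INTER_CUBIC))
```

```text
(no output)
```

View pics/tc.png

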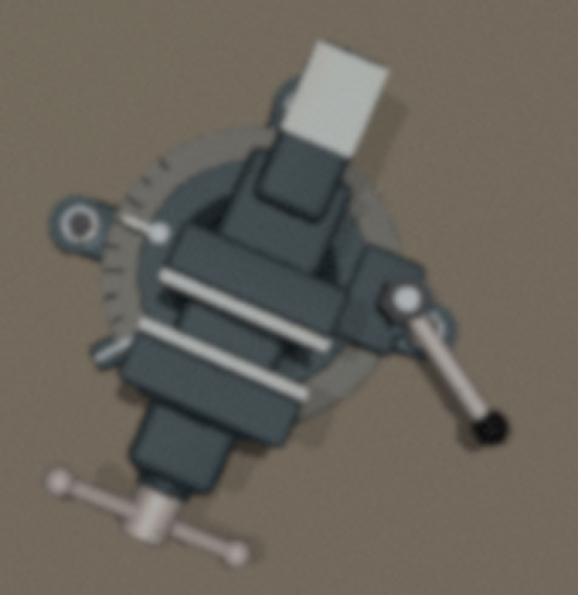

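View pics/sc.png

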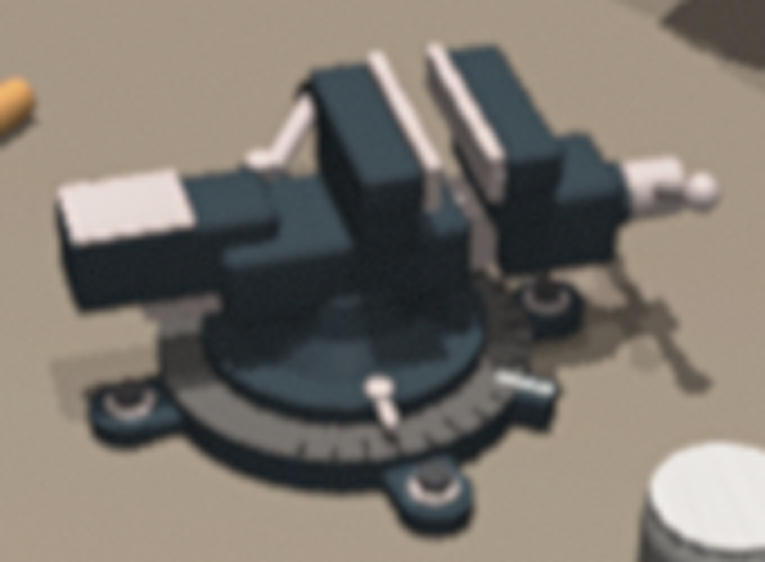

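Crop readings, as top crop / scene crop:
- Pointer end: (123,217) / (392,425)
- Zero line: (130,340)-(98,358) / (497,377)-(553,387)
- Tail top corners: (388,70), (318,40), (283,130), (350,158) / (58,187), (75,243), (193,228), (180,170)
- Lock stud: (407,298) / (262,160)
- Ball: (490,428), visible in the top view only

Run:
```python
from h import *
from scipy.optimize import least_squares
T=lambda x,y:(295+x/3.4,170+y/3.4); S=lambda x,y:(240+x/4.5,170+y/4.5)
P={'ptr':((123,217),(392,425)),'z_in':((130,340),(497,377)),'z_out':((98,358),(553,387)),
'tA':((388,70),(58,187)),'tB':((318,40),(75,243)),'tC':((283,130),(193,228)),'tD':((350,158),(180,170)),'stud':((407,298),(262,160))}
X={}
for k,(a,b) in P.items():
    X[k],e=tri('top0',T(*a),'scene0',S(*b)); print(k,X[k].round(4),round(e,4))
Z={'ptr':.037,'z_in':.023,'z_out':.023,'tA':.12,'tB':.12,'tC':.12,'tD':.12,'stud':.075}
Y={k:atz('top0',T(*P[k][0]),Z[k])[:2] for k in P}
ball=atz('top0',T(490,428),.06)[:2]; print({k:v.round(4) for k,v in Y.items()},ball.round(4))
Y['end']=(Y['tA']+Y['tB'])/2
L={'ptr':(0,.086),'stud':(.02,-.086),'tA':(.133,-.022),'tB':(.133,.022)}
f=lambda p:np.concatenate([p[:2]+np.array([[np.cos(p[2]),-np.sin(p[2])],[np.sin(p[2]),np.cos(p[2])]])@np.array(L[k])-Y[k] for k in L])
r=least_squares(f,[.47,.0,-.4]); print('c,yaw',r.x,f(r.x).round(4))
c=r.x[:2]
zd=(Y['z_in']+Y['z_out'])/2-c; print('zero r',np.linalg.norm(zd),'yaw base',np.arctan2(zd[1],zd[0])-np.pi/2,'line dir',np.arctan2(*(Y['z_out']-Y['z_in'])[::-1])-np.pi/2)
d=ball-Y['stud'];print('lever',np.linalg.norm(d),np.arctan2(d[1],d[0]), 'rel to -y vise',np.degrees(np.arctan2(d[1],d[0])-(r.x[2]-np.pi/2)))
# others
for n,uv,z in [('can',(219,221),.15),('hamhead',(484,141),.02),('hamend',(512,253),.01),('wr1',(255,288),.005),('wr2',(286,356),.005)]: print(n,atz('top0',uv,z).round(3))
```

```text
ptr [0.5847 0.0873 0.0336] 0.0004
z_in [0.5119 0.0841 0.0211] 0.0033
z_out [0.4996 0.1058 0.0221] 0.0021
tA [ 0.6558 -0.0652  0.1184] 0.0004
tB [ 0.6744 -0.0265  0.1166] 0.0008
tC [ 0.6243 -0.0052  0.113 ] 0.0005
tD [ 0.6055 -0.0409  0.1183] 0.0031
stud [ 0.5282 -0.0761  0.072 ] 0.002
{'ptr': array([0.5845, 0.0871]), 'z_in': array([0.5106, 0.0853]), 'z_out': array([0.5003, 0.105 ]), 'tA': array([ 0.6557, -0.0651]), 'tB': array([ 0.6741, -0.0264]), 'tC': array([ 0.6236, -0.0048]), 'tD': array([ 0.6065, -0.0418]), 'stud': array([ 0.5288, -0.0764])} [ 0.4521 -0.1234]
c,yaw [ 0.54618573  0.01046862 -0.44296597] [-0.0015  0.001  -0.0014  0.0006  0.0012 -0.0013  0.0016 -0.0002]
zero r 0.09394314267617965 yaw base 0.4482003340674927 line dir 0.48201387212069235
lever 0.08997670940244548 -2.5917726629460174 rel to -y vise -33.117554602876275
can [0.605 0.296 0.15 ]
hamhead [ 0.771 -0.238  0.02 ]
hamend [ 0.535 -0.286  0.01 ]
wr1 [0.478 0.251 0.005]
wr2 [0.336 0.189 0.005]
```

The fit agrees within about 1.5 mm: axis (0.546, 0.0105), vise yaw −0.443, base yaw about +0.46, lever pivot (0.528, −0.076). The lever points at −2.592 rad. Next is a planning helper.

```bash
cat >> h.py <<'E'
def plan(*wps):
    """wps (x,y,z,a): tool down, tool x at world yaw a -> tool-frame shift (m), turn (deg)"""
    s=readout.read_state(); M=R.from_rotvec(s['tcp_rot']); a0=np.arctan2(M.as_matrix()[1,0],M.as_matrix()[0,0])
    print('now',s['tool_pos'].round(4),'a',round(a0,3),'F',s['wrist_force'].round(1),'t',s['time'],'w',round(s['width'],3),'q6',s['q'][5].round(2))
    for x,y,z,a in wps:
        d=M.inv().apply(np.array([x,y,z])-s['tool_pos'])
        r=(M.inv()*R.from_euler('z',a)*R.from_euler('x',np.pi)).as_rotvec(degrees=True)
        print(d.round(4).tolist(),r.round(1).tolist())
def lev(piv,th,r=.06,z=.055): # lever world direction th -> grasp wp, tool x = inward
    return (piv[0]+r*np.cos(th),piv[1]+r*np.sin(th),z,th+np.pi)
E
python3 - <<'E'
from h import *
p=list(lev((.528,-.076),-2.592)); p[2]=.14
plan(p)
E
```

```text
now [ 0.2152 -0.6391  0.2471] a 0.325 F [ 0.1  0.2 -0.1] t 0.1 w 1.002 q6 -0.04
[0.4176, -0.4202, 0.108] [-0.1, -0.0, -12.9]
```

Call:
{"method": "jog_arm", "body": {"deltas": [0.418,-0.42,0.108,0,0,-12.9,-0.2,0.418,-0.42,0.108,0,0,-12.9,-0.2,0.418,-0.42,0.108,0,0,-12.9,-0.2,0.418,-0.42,0.108,0,0,-12.9,-0.2,0.418,-0.42,0.108,0,0,-12.9,-0.2,0.418,-0.42,0.108,0,0,-12.9,-0.2,0.418,-0.42,0.108,0,0,-12.9,-0.2,0.418,-0.42,0.108,0,0,-12.9,-0.2], "squeeze": 25}}

```text
time: 0.9
tool_pos: [0.3897, -0.2847, 0.176]
tcp_rot: [-3.024, -0.852, 0.0]
wrist_force: [1.8, -0.0, 0.1]
width: 0.403
grip_force: 0.0
```

Run:
```python
from h import *
p=list(lev((.528,-.076),-2.592)); p[2]=.14
plan(p)
```

```text
now [ 0.3897 -0.2847  0.176 ] a 0.549 F [ 1.8 -0.   0.1] t 0.9 w 0.403 q6 0.34
[0.167, -0.1058, 0.036] [-0.0, -0.0, -0.0]
```

Call:
{"method": "jog_arm", "body": {"deltas": [0.167,-0.106,0.036,0,0,0,-0.2,0.167,-0.106,0.036,0,0,0,-0.2,0.167,-0.106,0.036,0,0,0,-0.2,0.167,-0.106,0.036,0,0,0,-0.2,0.167,-0.106,0.036,0,0,0,-0.2,0.167,-0.106,0.036,0,0,0,-0.2]}}

```text
time: 1.5
tool_pos: [0.4762, -0.1078, 0.1399]
tcp_rot: [-3.021, -0.858, 0.003]
wrist_force: [-0.6, -0.3, 0.1]
width: 0.398
grip_force: 0.0
```

Run:
```python
from h import *
plan(lev((.528,-.076),-2.592))
```

```text
now [ 0.4762 -0.1078  0.1399] a 0.554 F [-0.6 -0.3  0.1] t 1.5 w 0.398 q6 0.74
[0.0009, 0.0, 0.0849] [-0.1, 0.1, 0.2]
```

Descend, then pinch.

Call:
{"method": "jog_arm", "body": {"deltas": [0,0,0.04,0,0,0,-0.2,0,0,0.07,0,0,0,-0.2,0,0,0.085,0,0,0,-0.2,0,0,0.085,0,0,0,-0.2,0,0,0.085,0,0,0,-1,0,0,0.085,0,0,0,-1,0,0,0.085,0,0,0,-1,0,0,0.085,0,0,0,-1]}}

```text
time: 2.3
tool_pos: [0.4766, -0.11, 0.0565]
tcp_rot: [3.022, 0.854, 0.0]
wrist_force: [-4.0, -2.9, 2.5]
width: 0.129
grip_force: 24.5
```

Run:
```python
from h import *
P=(.528,-.076)
plan(*[lev(P,-2.592+k*.14) for k in range(1,10)])
c=snap('top','top1'); cv2.imwrite('pics/t1.png',cv2.resize(c['color'][170:345,295:495],None,fx=3.4,fy=3.4,interpolation=cv2.INTER_CUBIC))
```

```text
now [ 0.4766 -0.11    0.0565] a 0.551 F [-4.  -2.9  2.5] t 2.3 w 0.129 q6 0.74
[0.0022, 0.0062, 0.0015] [0.1, 0.0, -8.0]
[0.004, 0.0144, 0.0015] [0.1, 0.0, -16.0]
[0.0068, 0.0223, 0.0016] [0.1, 0.0, -24.0]
[0.0108, 0.0297, 0.0016] [0.1, 0.0, -32.0]
[0.0157, 0.0365, 0.0016] [0.1, 0.1, -40.0]
[0.0215, 0.0426, 0.0016] [0.1, 0.1, -48.1]
[0.0282, 0.0477, 0.0016] [0.1, 0.1, -56.1]
[0.0354, 0.0519, 0.0016] [0.1, 0.1, -64.1]
[0.0432, 0.055, 0.0016] [0.1, 0.1, -72.1]
```

View pics/t1.png

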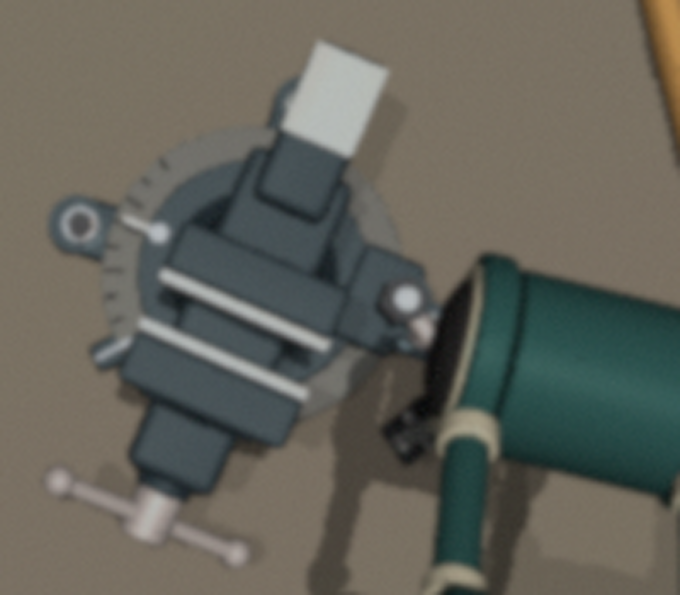

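The gripper holds the rod (about 11 mm opening), and the vise has not moved. Swinging the lever loose now.

Call:
{"method": "jog_arm", "body": {"deltas": [0.001,0.003,0,0,0,-4,-1,0.001,0.007,0,0,0,-8,-1,0.002,0.011,0,0,0,-12,-1,0.003,0.015,0,0,0,-16,-1,0.005,0.019,0,0,0,-20,-1,0.007,0.023,0,0,0,-24,-1,0.009,0.026,0,0,0,-28,-1,0.011,0.03,0,0,0,-32,-1]}}

```text
time: 3.15
tool_pos: [0.5004, -0.1308, 0.0564]
tcp_rot: [2.668, 1.657, -0.005]
wrist_force: [-8.3, -7.7, 5.7]
width: 0.13
grip_force: 24.4
```

Run:
```python
from h import *
P=(.528,-.076)
plan(*[lev(P,-2.592+k*.14,z=.056) for k in (5,6,7,8,8.5)])
```

```text
now [ 0.5004 -0.1308  0.0564] a 1.112 F [-8.3 -7.7  5.7] t 3.15 w 0.13 q6 0.16
[0.0019, 0.0087, 0.0004] [-0.1, 0.2, -7.9]
[0.0037, 0.0169, 0.0004] [-0.1, 0.2, -15.9]
[0.0065, 0.0248, 0.0004] [-0.1, 0.2, -23.9]
[0.0105, 0.0322, 0.0004] [-0.1, 0.2, -32.0]
[0.0128, 0.0357, 0.0004] [-0.1, 0.2, -36.0]
```

Call:
{"method": "jog_arm", "body": {"deltas": [0.001,0.004,0,0,0,-4,-1,0.002,0.009,0,0,0,-8,-1,0.003,0.013,0,0,0,-12,-1,0.004,0.017,0,0,0,-16,-1,0.005,0.021,0,0,0,-20,-1,0.007,0.025,0,0,0,-24,-1,0.01,0.032,0,0,0,-32,-1,0.01,0.032,0,0,0,-32,-1]}}

```text
time: 3.95
tool_pos: [0.5358, -0.137, 0.0565]
tcp_rot: [2.105, 2.326, -0.003]
wrist_force: [-0.8, -10.2, -1.1]
width: 0.128
grip_force: 25.6
```

Call:
{"method": "jog_arm", "body": {"deltas": [0,0,0,0,0,0,-0.2,0,0,0,0,0,0,-0.2,0,0,0,0,0,0,-0.2,0,0,-0.04,0,0,0,-0.2,0,0,-0.09,0,0,0,0,0,0,-0.13,0,0,0,1,0,0,-0.13,0,0,0,1]}}

```text
time: 4.65
tool_pos: [0.5395, -0.1352, 0.1935]
tcp_rot: [2.103, 2.317, 0.01]
wrist_force: [0.3, -0.6, -0.0]
width: 0.822
grip_force: 0.0
```

Run:
```python
from h import *
c=np.array([.5462,.0105]); y=-.443
t=c+.1*np.array([np.cos(y),np.sin(y)])
plan((t[0],t[1],.18,y+np.pi))
s=snap('scene','scene2');cv2.imwrite('pics/s2.png',cv2.resize(s['color'][120:320,190:430],None,fx=2.8,fy=2.8,interpolation=cv2.INTER_CUBIC))
```

```text
now [ 0.5395 -0.1352  0.1935] a 1.667 F [ 0.3 -0.6 -0. ] t 4.65 w 0.822 q6 -0.39
[0.0931, 0.1063, 0.0145] [0.5, 0.6, -59.1]
```

View pics/s2.png

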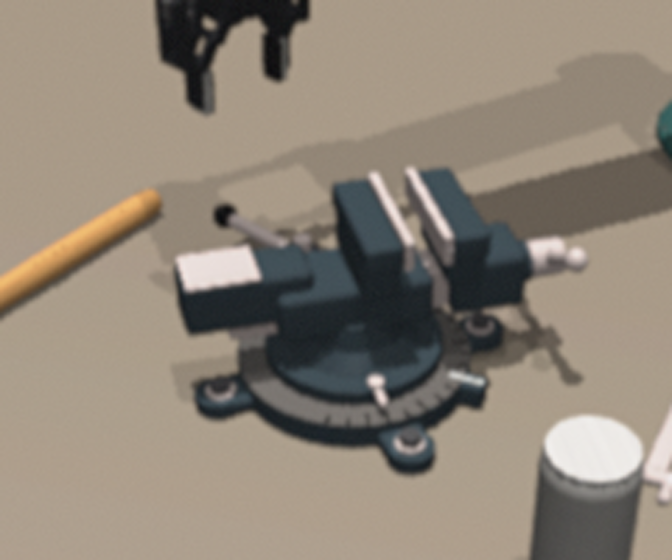

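The lever is well loose: its ball, now at crop (225,215), has swung to the tail side. The vise has not moved. Next, above the tail.

Call:
{"method": "jog_arm", "body": {"deltas": [0.093,0.106,0,0,0,-59,1,0.093,0.106,0,0,0,-59,1,0.093,0.106,0,0,0,-59,1,0.093,0.106,0,0,0,-59,1,0.093,0.106,0,0,0,-59,1,0.093,0.106,0,0,0,-59,1,0.093,0.106,0,0,0,-59,1,0.093,0.106,0,0,0,-59,1]}}

```text
time: 5.5
tool_pos: [0.6301, -0.031, 0.1835]
tcp_rot: [-0.691, -3.061, 0.0]
wrist_force: [0.3, -0.1, 0.6]
width: 0.996
grip_force: 0.0
```

Run:
```python
from h import *
c=np.array([.5462,.0105]); y=-.443
t=c+.1*np.array([np.cos(y),np.sin(y)])
plan((t[0],t[1],.105,y+np.pi))
```

```text
now [ 0.6301 -0.031   0.1835] a 2.697 F [ 0.3 -0.1  0.6] t 5.5 w 0.996 q6 -1.22
[-0.0067, 0.0016, 0.0784] [-0.0, -0.2, -0.1]
```

Call:
{"method": "jog_arm", "body": {"deltas": [-0.006,0.002,0.03,0,0,0,1,-0.006,0.002,0.06,0,0,0,1,-0.006,0.002,0.078,0,0,0,1,-0.006,0.002,0.078,0,0,0,0.5,-0.006,0.002,0.078,0,0,0,-1,-0.006,0.002,0.078,0,0,0,-1,-0.006,0.002,0.078,0,0,0,-1,-0.006,0.002,0.078,0,0,0,-1], "squeeze": 40}}

```text
time: 6.3
tool_pos: [0.6383, -0.0326, 0.1091]
tcp_rot: [0.693, 3.062, -0.0]
wrist_force: [-1.3, -1.4, 2.1]
width: 0.508
grip_force: 48.1
```

Run:
```python
from h import *
c=np.array([.5462,.0105]); y=-.443
W=lambda d:(c[0]+.1*np.cos(y+d),c[1]+.1*np.sin(y+d),.105,y+d+np.pi)
plan(*[W(np.radians(4*k)) for k in range(9)])
```

```text
now [ 0.6383 -0.0326  0.1091] a 2.696 F [-1.3 -1.4  2.1] t 6.3 w 0.508 q6 -1.22
[0.0017, -0.0005, 0.0041] [0.0, 0.1, -0.1]
[0.0019, 0.0064, 0.0041] [0.0, 0.1, -4.1]
[0.0027, 0.0134, 0.0041] [0.0, 0.1, -8.1]
[0.0039, 0.0203, 0.0041] [0.0, 0.1, -12.1]
[0.0056, 0.027, 0.0041] [0.0, 0.1, -16.1]
[0.0078, 0.0337, 0.0041] [0.0, 0.1, -20.1]
[0.0104, 0.0401, 0.0041] [-0.0, 0.1, -24.1]
[0.0135, 0.0464, 0.0041] [-0.0, 0.1, -28.1]
[0.017, 0.0524, 0.0041] [-0.0, 0.1, -32.1]
```

Call:
{"method": "jog_arm", "body": {"deltas": [0,0.007,0,0,0,-4,-1,0.001,0.014,0,0,0,-8,-1,0.002,0.021,0,0,0,-12,-1,0.004,0.028,0,0,0,-16,-1,0.006,0.0345,0,0,0,-20,-1,0.009,0.041,0,0,0,-24,-1,0.012,0.047,0,0,0,-28,-1,0.0155,0.053,0,0,0,-32,-1]}}

```text
time: 7.1
tool_pos: [0.6474, 0.0213, 0.1091]
tcp_rot: [-0.177, 3.134, -0.001]
wrist_force: [0.5, -5.1, 1.0]
width: 0.505
grip_force: 48.4
```

Run:
```python
from h import *
c=np.array([.5462,.0105]); y=-.443
W=lambda d:(c[0]+.1017*np.cos(y+d),c[1]+.1017*np.sin(y+d),.109,y+d+np.pi)
plan(*[W(np.radians(4*k)) for k in range(9,13)])
s=readout.read_state()['tool_pos'][:2]-c; print(np.degrees(np.arctan2(s[1],s[0])-y),np.hypot(*s))
```

```text
now [0.6474 0.0213 0.1091] a -3.029 F [ 0.5 -5.1  1. ] t 7.1 w 0.505 q6 -1.69
[0.0004, 0.008, 0.0001] [-0.1, 0.2, -4.1]
[0.0011, 0.0151, 0.0001] [-0.1, 0.2, -8.1]
[0.0024, 0.022, 0.0001] [-0.1, 0.2, -12.1]
[0.0041, 0.0289, 0.0001] [-0.1, 0.1, -16.1]
31.492769576293515 0.10181382546987701
```

Call:
{"method": "jog_arm", "body": {"deltas": [0,0.008,0,0,0,-4,-1,0.001,0.015,0,0,0,-8,-1,0.0025,0.022,0,0,0,-12,-1,0.004,0.029,0,0,0,-16,-1,0.004,0.029,0,0,0,-16,-1,0.004,0.029,0,0,0,-16,-1]}}

```text
time: 7.7
tool_pos: [0.6401, 0.05, 0.1091]
tcp_rot: [-0.615, 3.078, -0.003]
wrist_force: [-0.3, -3.9, 4.4]
width: 0.512
grip_force: 48.5
```

Run:
```python
from h import *
t=snap('top','top3');s=snap('scene','scene3')
a=cv2.resize(t['color'][195:300,300:390],None,fx=5,fy=5,interpolation=cv2.INTER_CUBIC)
b=cv2.resize(s['color'][230:290,290:375],None,fx=4,fy=4,interpolation=cv2.INTER_CUBIC)
b=cv2.copyMakeBorder(b,0,a.shape[0]-b.shape[0],0,0,cv2.BORDER_CONSTANT)
cv2.imwrite('pics/c3.png',np.hstack([a,b])); print(a.shape)
c=np.array([.5462,.0105]);p=readout.read_state()['tool_pos'];p=p[:2]-c; print(np.degrees(np.arctan2(p[1],p[0])+.443),np.hypot(*p)); plan()
```

```text
(525, 450, 3)
48.18662024456648 0.1018889420744781
now [0.6401 0.05   0.1091] a -2.747 F [-0.2 -4.7  6.6] t 7.8 w 0.506 q6 -1.92
```

View pics/c3.png

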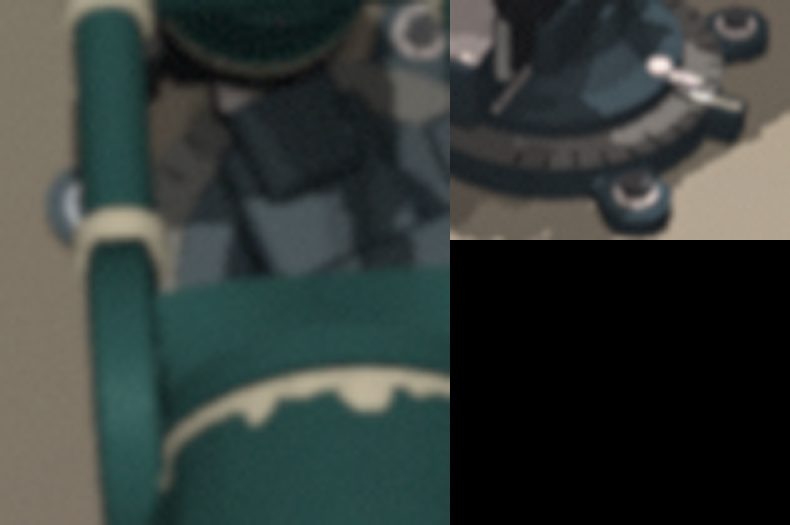

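Run:
```python
from h import *
b=cv2.imread('pics/scene3.png')[236:268,330:382]
a=cv2.imread('pics/scene0.png')[236:268,330:382]
f=lambda x:cv2.resize(x,None,fx=9,fy=9,interpolation=cv2.INTER_CUBIC)
cv2.imwrite('pics/c4.png',np.vstack([f(a),f(b)]))
```

```text
(no output)
```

View pics/c4.png

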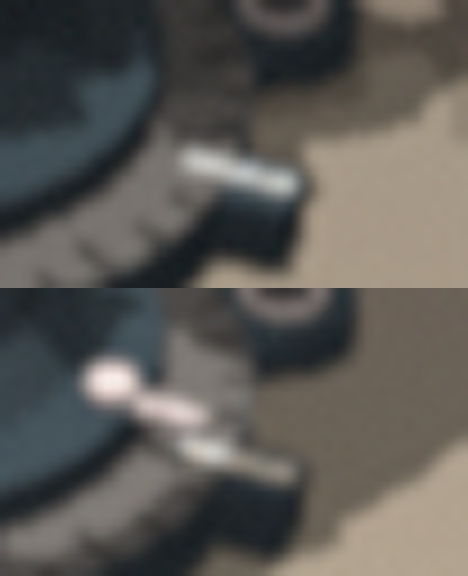

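In the enlarged scene view, the zero line runs (182,160)→(297,187). The pointer bar runs (135,114)→(208,127), slightly clockwise of zero. Now the angles about the axis.

Run:
```python
from h import *
c=np.array([.5462,.0105]); S=lambda x,y:(330+x/9,236+y/9); ang=lambda p:np.arctan2(p[1],p[0])-np.pi/2
def show(n,f,a,z,cc=c):
    p=atz(f,a,z)[:2]-cc; print(n,round(np.hypot(*p),4),round(ang(p),4))
show('zin','scene0',S(182,160),.023);show('zout','scene0',S(297,187),.023)
show('pin','scene3',S(135,114),.037);show('pout','scene3',S(208,127),.037)
a=atz('scene0',S(182,160),.023)-atz('scene0',S(297,187),.023);print('zero dir',ang(-a))
a=atz('scene3',S(135,114),.037)-atz('scene3',S(208,127),.037);print('ptr dir',ang(-a))
show('p0','scene0',(240+392/4.5,170+425/4.5),.037)
T=lambda x,y:(295+x/3.4,170+y/3.4)
for k,p,z in [('zin',(130,340),.023),('zout',(98,358),.023),('ptr0',(123,217),.037)]: show(k,'top0',T(*p),z)
```

```text
zin 0.08 0.401
zout 0.1085 0.4259
pin 0.0697 0.3273
pout 0.087 0.3776
zero dir 0.4952079576355741
ptr dir 0.5763920676448162
p0 0.0899 -0.4746
zin 0.0828 0.444
zout 0.1051 0.452
ptr0 0.0857 -0.4638
```

About 0.05 rad remains, so I'll turn 2.8° more.

Call:
{"method": "jog_arm", "body": {"deltas": [0,0.0025,0,0,0,-1.4,-1,0.0002,0.005,0,0,0,-2.8,-1,0.0002,0.005,0,0,0,-2.8,-1,0.0002,0.005,0,0,0,-2.8,-1,0.0002,0.005,0,0,0,-2.8,-1]}}

```text
time: 8.3
tool_pos: [0.6384, 0.0538, 0.1091]
tcp_rot: [-0.685, 3.063, -0.003]
wrist_force: [1.4, -6.9, 5.6]
width: 0.5
grip_force: 48.5
```

Call:
{"method": "jog_arm", "body": {"deltas": [0,0,0,0,0,0,0.5,0,0,0,0,0,0,1,0,0,0,0,0,0,1,0,0,-0.04,0,0,0,1,0,0,-0.09,0,0,0,1,0,0,-0.09,0,0,0,1]}}

```text
time: 8.9
tool_pos: [0.6418, 0.0559, 0.2061]
tcp_rot: [-0.685, 3.052, -0.003]
wrist_force: [0.6, 0.8, 0.8]
width: 1.003
grip_force: 0.0
```

Run:
```python
from h import *
c=np.array([.5462,.0105])
y=.45; V=np.array([[np.cos(y),-np.sin(y)],[np.sin(y),np.cos(y)]]); piv=c+V@[.02,-.086]; print('piv',piv)
p=list(lev(piv,y-np.pi/2+np.radians(34)-.1)); p[2]=.2; p[3]-=2*np.pi if p[3]>np.pi else 0
plan(p)
```

```text
piv [ 0.60161598 -0.05823914]
now [0.6418 0.0559 0.2061] a -2.7 F [0.6 0.8 0.8] t 8.9 w 1.003 q6 -1.96
[0.0563, -0.1386, 0.0061] [0.2, 0.8, 61.2]
```

Call:
{"method": "jog_arm", "body": {"deltas": [0.056,-0.139,0,0,0,61,0.5,0.056,-0.139,0,0,0,61,0.5,0.056,-0.139,0,0,0,61,-0.2,0.056,-0.139,0,0,0,61,-0.2,0.056,-0.139,0,0,0,61,-0.2,0.056,-0.139,0,0,0,61,-0.2,0.056,-0.139,0,0,0,61,-0.2,0.056,-0.139,0,0,0,61,-0.2]}}

```text
time: 9.7
tool_pos: [0.6457, -0.0941, 0.1972]
tcp_rot: [-0.965, -2.989, -0.001]
wrist_force: [0.2, -0.5, 0.1]
width: 0.406
grip_force: 0.0
```

Run:
```python
from h import *
t=snap('top','top5');s=snap('scene','scene5')
f=lambda x,k:cv2.resize(x,None,fx=k,fy=k,interpolation=cv2.INTER_CUBIC)
a=f(t['color'][235:285,310:370],6); b=f(s['color'][236:268,330:382],7); d=f(t['color'][180:330,300:460],2.7)
H=a.shape[0]+b.shape[0]; w=max(a.shape[1],b.shape[1])
p=lambda x,h,w:cv2.copyMakeBorder(x,0,h-x.shape[0],0,w-x.shape[1],cv2.BORDER_CONSTANT)
im=np.hstack([np.vstack([p(a,a.shape[0],w),p(b,b.shape[0],w)]),p(d,H,d.shape[1])]);print(im.shape,a.shape,b.shape);cv2.imwrite('pics/c5.png',im);plan()
```

```text
(524, 796, 3) (300, 360, 3) (224, 364, 3)
now [ 0.6457 -0.0942  0.1973] a 2.522 F [-1.   1.   0.2] t 9.8 w 0.399 q6 -1.13
```

View pics/c5.png

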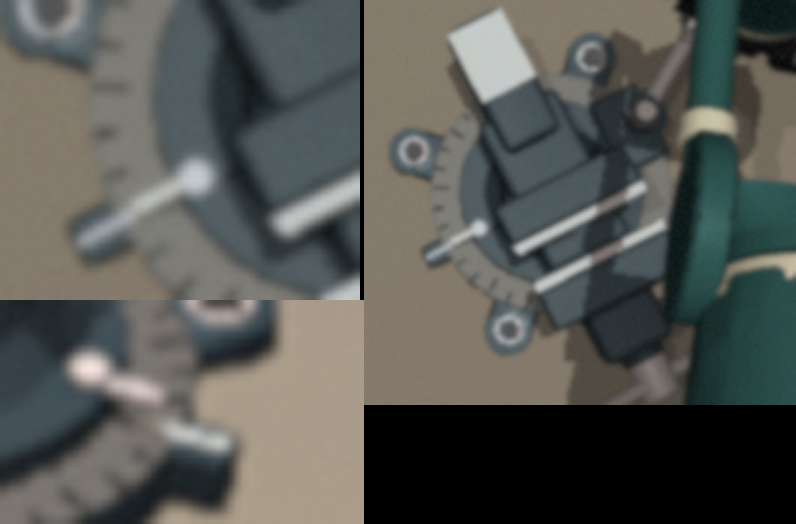

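In the top view the pointer runs from the boss (197,177) to about (122,215) in the 6× crop, and the zero line continues to (85,240). They look almost collinear; now in numbers.

Run:
```python
from h import *
T=lambda x,y:(310+x/6,235+y/6); ang=lambda p:np.arctan2(p[1],p[0])-np.pi/2
t=cv2.imread('pics/top5.png')[235:285,310:370]
for c in ([.5462,.0105],[.5445,.0105],[.548,.0105]):
    print(c,[(n,round(np.hypot(*p),4),round(ang(p),4)) for n,uv,z in [('dot',(197,177),.04),('tip',(122,215),.037),('z',(85,240),.023)] for p in [atz('top5',T(*uv),z)[:2]-c]])
# bright ridge centroid along columns of the 6x crop
g=cv2.resize(cv2.cvtColor(t,cv2.COLOR_BGR2GRAY),None,fx=6,fy=6,interpolation=cv2.INTER_CUBIC).astype(float)
for X in range(80,182,6):
    y0=240-.56*(X-85); r=np.arange(int(y0-20),int(y0+20)); v=g[r,X]; w=np.clip(v-v.max()+35,0,None); Y=(w*r).sum()/w.sum()
    p=atz('top5',T(X,Y),.023 if X<110 else .037)[:2]-[.5462,.0105]; print(X,round(Y,1),int(v.max()),round(np.hypot(*p),4),round(ang(p),3))
```

```text
[0.5462, 0.0105] [('dot', np.float64(0.0604), np.float64(0.4342)), ('tip', np.float64(0.089), np.float64(0.4347)), ('z', np.float64(0.1042), np.float64(0.45))]
[0.5445, 0.0105] [('dot', np.float64(0.0597), np.float64(0.4083)), ('tip', np.float64(0.0883), np.float64(0.4172)), ('z', np.float64(0.1034), np.float64(0.4352))]
[0.548, 0.0105] [('dot', np.float64(0.0612), np.float64(0.4608)), ('tip', np.float64(0.0897), np.float64(0.4529)), ('z', np.float64(0.105), np.float64(0.4655))]
80 241.3 132 0.1059 0.446
86 238.6 149 0.1036 0.447
92 236.0 153 0.1014 0.449
98 232.3 157 0.099 0.447
104 229.3 158 0.0967 0.448
110 225.8 157 0.0943 0.45
116 222.0 159 0.0919 0.448
122 217.5 163 0.0894 0.443
128 213.8 169 0.087 0.441
134 208.2 171 0.0843 0.432
140 203.9 181 0.0818 0.427
146 201.1 186 0.0795 0.428
152 198.1 186 0.0773 0.427
158 194.8 183 0.0749 0.426
164 191.7 184 0.0726 0.425
170 188.9 182 0.0704 0.426
176 185.3 182 0.068 0.423
```

The vise is 0.02 rad short of zero, inside tolerance. I'll measure the lever direction and grasp it.

Run:
```python
from h import *
a=atz('top5',(404.4,220.7),.075);b=atz('top5',(420.7,190.4),.06);d=b-a;th=np.arctan2(d[1],d[0]);print(a,b,th,np.hypot(*d[:2]))
y=.428;V=np.array([[np.cos(y),-np.sin(y)],[np.sin(y),np.cos(y)]]);piv=np.array([.5462,.0105])+V@[.02,-.086];print(piv,'lever',th-(y-np.pi/2-np.radians(34)))
p=list(lev(piv,th,z=.056));plan(p)
```

```text
[ 0.6027469  -0.05908739  0.075     ] [ 0.66470584 -0.09608346  0.06      ] -0.5382889677440952 0.07216383574560457
[ 0.60009043 -0.05944156] lever 1.1979193047288734
now [ 0.6457 -0.0942  0.1973] a 2.522 F [-1.   1.   0.2] t 9.8 w 0.399 q6 -1.13
[-0.0026, 0.0066, 0.1413] [0.0, -0.0, -4.7]
```

Call:
{"method": "jog_arm", "body": {"deltas": [-0.002,0.006,0.045,0,0,-4,-0.2,-0.002,0.006,0.09,0,0,-4,-0.2,-0.002,0.006,0.12,0,0,-4,-0.2,-0.002,0.006,0.141,0,0,-4,-0.2,-0.002,0.006,0.141,0,0,-4,-0.5,-0.002,0.006,0.141,0,0,-4,-1,-0.002,0.006,0.141,0,0,-4,-1,-0.002,0.006,0.141,0,0,-4,-1], "squeeze": 25}}

```text
time: 10.6
tool_pos: [0.6502, -0.0899, 0.0557]
tcp_rot: [-0.857, -3.021, -0.001]
wrist_force: [2.0, 4.4, -15.1]
width: 0.135
grip_force: 24.5
```

Run:
```python
from h import *
piv=np.array([.601,-.059]); s=readout.read_state(); d=s['tool_pos'][:2]-piv; th=np.arctan2(d[1],d[0]); r=np.hypot(*d); print(th,r,s['grip_force'])
plan(*[lev(piv,th-np.radians(4*k),r=r,z=s['tool_pos'][2]) for k in (1,2,3,4,5,6,7,8)])
```

```text
-0.5613426177551212 0.05810731674318848 24.536317884922028
now [ 0.6502 -0.0899  0.0557] a 2.588 F [  2.    4.4 -15.1] t 10.6 w 0.135 q6 -1.19
[0.0002, -0.0041, -0.0] [0.0, -0.1, 4.5]
[0.0006, -0.0081, -0.0] [0.0, -0.1, 8.5]
[0.0014, -0.0121, -0.0] [0.0, -0.1, 12.5]
[0.0024, -0.016, -0.0] [0.0, -0.1, 16.5]
[0.0037, -0.0198, -0.0] [0.0, -0.1, 20.5]
[0.0052, -0.0236, -0.0] [0.0, -0.1, 24.5]
[0.007, -0.0272, -0.0] [0.0, -0.1, 28.5]
[0.0091, -0.0307, -0.0] [0.0, -0.1, 32.5]
```

Call:
{"method": "jog_arm", "body": {"deltas": [0,-0.004,0,0,0,4,-1,0.0005,-0.008,0,0,0,8,-1,0.0014,-0.012,0,0,0,12,-1,0.0024,-0.016,0,0,0,16,-1,0.0037,-0.02,0,0,0,20,-1,0.005,-0.0235,0,0,0,24,-1,0.007,-0.027,0,0,0,28,-1,0.009,-0.031,0,0,0,32,-1]}}

```text
time: 11.4
tool_pos: [0.6267, -0.1105, 0.0557]
tcp_rot: [-1.661, -2.665, -0.004]
wrist_force: [3.9, 9.5, -16.7]
width: 0.126
grip_force: 24.4
```

```bash
cat > chk.py <<'E'
from h import *
def ridge(f):
    ang=lambda p:np.arctan2(p[1],p[0])-np.pi/2
    t=snap('top',f)['color'][235:285,310:370]
    g=cv2.resize(cv2.cvtColor(t,cv2.COLOR_BGR2GRAY),None,fx=6,fy=6,interpolation=cv2.INTER_CUBIC).astype(float)
    o={}
    for X in list(range(86,111,6))+list(range(140,177,6)):
        y0=240-.56*(X-85); r=np.arange(int(y0-22),int(y0+22)); v=g[r,X]; w=np.clip(v-v.max()+35,0,None); Y=(w*r).sum()/w.sum()
        p=atz(f,(310+X/6,235+Y/6),.023 if X<115 else .037)[:2]-[.5462,.0105]; o[X]=ang(p)
    z=np.median([o[k] for k in o if k<115]);p=np.median([o[k] for k in o if k>115]);print('zero',z.round(4),'ptr',p.round(4),'swivel',(p-z).round(4),'std',np.std([o[k] for k in o if k>115]).round(4))
E
python3 - <<'E'
from chk import *
ridge('top6')
piv=np.array([.601,-.059]); s=readout.read_state(); d=s['tool_pos'][:2]-piv; th=np.arctan2(d[1],d[0]); r=np.hypot(*d); print(th,r,s['grip_force'],'lever',th-(.428-np.pi/2-np.radians(34)))
plan(*[lev(piv,th-np.radians(4*k),r=r,z=s['tool_pos'][2]) for k in (1,2,3,4,5,6,7,8,9)])
E
```

```text
zero 0.4473 ptr 0.426 swivel -0.0214 std 0.002
-1.1182415298430914 0.05747433865023782 24.969990849494934 lever 0.6179667426298772
now [ 0.6261 -0.1107  0.0557] a 2.024 F [  2.5   6.9 -15.9] t 11.45 w 0.128 q6 -0.67
[0.0001, -0.004, -0.0] [0.0, -0.2, 4.0]
[0.0006, -0.008, -0.0] [0.0, -0.2, 8.0]
[0.0013, -0.0119, -0.0] [0.0, -0.2, 12.0]
[0.0022, -0.0158, -0.0] [0.0, -0.2, 16.0]
[0.0035, -0.0197, -0.0] [0.0, -0.2, 20.0]
[0.005, -0.0234, -0.0] [0.0, -0.2, 24.0]
[0.0067, -0.027, -0.0] [0.0, -0.2, 28.0]
[0.0087, -0.0305, 0.0] [-0.0, -0.2, 32.0]
[0.011, -0.0338, 0.0] [-0.0, -0.2, 36.0]
```

The vise has not shifted (−0.021). Carrying on towards home, with about 35° left.

Call:
{"method": "jog_arm", "body": {"deltas": [0,-0.004,0,0,0,4,-1,0.0005,-0.008,0,0,0,8,-1,0.0013,-0.012,0,0,0,12,-1,0.0022,-0.016,0,0,0,16,-1,0.0035,-0.02,0,0,0,20,-1,0.005,-0.0235,0,0,0,24,-1,0.007,-0.027,0,0,0,28,-1,0.009,-0.0305,0,0,0,32,-1]}}

```text
time: 12.25
tool_pos: [0.596, -0.1156, 0.0558]
tcp_rot: [-2.331, -2.105, -0.005]
wrist_force: [6.4, 9.2, -18.3]
width: 0.132
grip_force: 24.2
```

Run:
```python
from chk import *
ridge('top7')
piv=np.array([.601,-.059]); s=readout.read_state(); d=s['tool_pos'][:2]-piv; th=np.arctan2(d[1],d[0]); r=np.hypot(*d); print(th,r,s['grip_force'],'lever',th-(.428-np.pi/2-np.radians(34)))
plan(*[lev(piv,th-np.radians(k),r=r,z=s['tool_pos'][2]) for k in (2,4,6)])
```

```text
zero 0.4473 ptr 0.4264 swivel -0.0209 std 0.002
-1.6681492119007801 0.05685972993312017 24.462149441242218 lever 0.06805906057218847
now [ 0.5955 -0.1156  0.0557] a 1.466 F [  4.6   8.5 -17.7] t 12.3 w 0.127 q6 -0.13
[0.0, -0.002, -0.0] [0.0, -0.2, 1.6]
[0.0001, -0.004, -0.0] [0.0, -0.2, 3.6]
[0.0003, -0.0059, -0.0] [0.0, -0.2, 5.6]
```

Call:
{"method": "jog_arm", "body": {"deltas": [0,-0.002,0,0,0,2,-1,0,-0.004,0,0,0,4,-1,0,-0.0055,0,0,0,5,-1,0,-0.0055,0,0,0,5,-1]}}

```text
time: 12.7
tool_pos: [0.5927, -0.1154, 0.0561]
tcp_rot: [2.416, 2.004, 0.009]
wrist_force: [12.5, 8.4, -23.4]
width: 0.13
grip_force: 25.3
```

Run:
```python
from chk import *
ridge('top8')
piv=np.array([.601,-.059]); s=readout.read_state(); d=s['tool_pos'][:2]-piv; th=np.arctan2(d[1],d[0]); print(th,'lever',th-(.428-np.pi/2-np.radians(34)));plan()
```

```text
zero 0.4475 ptr 0.4265 swivel -0.021 std 0.0012
-1.71698180147033 lever 0.019226471002638634
now [ 0.5927 -0.1155  0.0561] a 1.385 F [ 12.2   7.8 -23.3] t 12.75 w 0.13 q6 -0.05
```

The side force has risen to 12 N, so the lever is at its stop. Releasing and lifting clear.

Call:
{"method": "jog_arm", "body": {"deltas": [0,0.002,0,0,0,0,-0.2,0,0.002,0,0,0,0,-0.2,0,0.002,0,0,0,0,-0.2,0,0.002,-0.04,0,0,0,-0.2,0,0.002,-0.09,0,0,0,-0.2,0,0.002,-0.14,0,0,0,-0.2,0,0.002,-0.16,0,0,0,-0.2,0,0.002,-0.16,0,0,0,-0.2]}}

```text
time: 13.55
tool_pos: [0.5954, -0.1191, 0.2238]
tcp_rot: [2.411, 1.998, 0.011]
wrist_force: [0.2, -0.3, 0.2]
width: 0.403
grip_force: 0.0
```

Call:
{"method": "jog_arm", "body": {"deltas": [-0.15,0,0,0,0,0,-0.2,-0.15,0,0,0,0,0,-0.2,-0.15,0,0,0,0,0,-0.2,-0.15,0,0,0,0,0,-0.2,-0.15,0,0,0,0,0,-0.2,-0.15,0,0,0,0,0,-0.2]}}

```text
time: 14.15
tool_pos: [0.5637, -0.2644, 0.2157]
tcp_rot: [-2.418, -2.004, 0.0]
wrist_force: [-0.4, 1.5, 0.6]
width: 0.399
grip_force: 0.0
```

Run:
```python
from chk import *
ridge('top9');plan()
cv2.imwrite('pics/t9.png',cv2.resize(cv2.imread('pics/top9.png')[170:345,295:495],None,fx=3.4,fy=3.4,interpolation=cv2.INTER_CUBIC))
```

```text
zero 0.4476 ptr 0.4269 swivel -0.0206 std 0.0012
now [ 0.564  -0.264   0.2159] a 1.385 F [-0.2 -0.9 -0.1] t 14.2 w 0.399 q6 -0.29
```

View pics/t9.png

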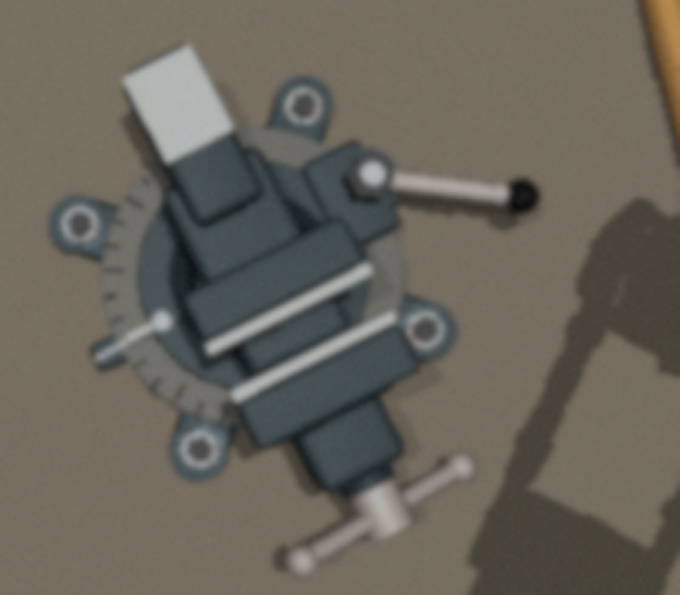

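The picture shows the vise on zero, with the pointer collinear with the line at (160,321)→(95,357). The lever is at home, stud (371,173) to ball (523,195), and nothing else was disturbed. One numeric check on the lever.

Run:
```python
from h import *
T=lambda x,y:(295+x/3.4,170+y/3.4)
def A(f,s,b):
    d=atz(f,T(*b),.06)-atz(f,T(*s),.075); return np.arctan2(d[1],d[0])
a=A('top9',(371,173),(523,195))
t=[atz('top9',T(*p),.12)[:2] for p in((190,43),(123,77),(167,165),(233,132))]
e=(t[0]+t[1]-t[2]-t[3]); y=np.arctan2(e[1],e[0]); print('tail yaw',y,'lever',a-(y-np.pi/2-np.radians(34)), 'with .427',a-(.427-np.pi/2-np.radians(34)))
```

```text
tail yaw 0.4201789283102058 lever 0.01626012439064395 with .427 0.009439052700849437
```

Lever about 0.01 rad, swivel about −0.02 rad, and the arm is clear, so I'm handing in.

```bash
python3 -c "
from h import *
print(finish_job())"
```

```text
the job is handed in; nothing more can be done
None
```

The job is handed in (no verdict was returned): by my camera measurements the vise is about 0.02 rad short of the zero line (limit 0.05) and the lock lever is home at about 0.01 rad, and the arm is clear and never went near the hammer, wrench or can.

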